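# Free and draw a syringe piston for inspection

## Task

The large metal syringe has come out of the washer and stands nozzle down in the drain rack. With its piston still fully home, work the thumb ring a quarter turn and back to free the piston in the barrel, then draw the piston straight up, without binding, to half of its 80 mm stroke and finish while holding it there for inspection. The barrel must stay seated in the rack; leave the slim syringes, the bowl and the brush alone.

Things in the scene. Friction and masses are not known exactly. Their poses are not given: they have to be found in the camera images.
- rack: Drain rack of steel sheet, fixed: foot 110 x 290 mm, top plate 100 x 290 mm at 145 mm height with three 34 mm holes 85 mm apart along its y, the middle one at its centre. Origin: centre of underside; z up. In them hang the large syringe and two slim ones, upright by wings resting on the plate along the rack's y, between 5 mm high lugs that stop a barrel turning.
- barrel: Barrel of the large syringe, steel, loose in its rack hole, about 240 g; comes up with the piston if that binds. Bore 28 mm. Cap 41 mm across, its top 16 mm above the origin, with a 9.5 mm rod hole; two wings 15 mm wide, 5 mm thick, 78 mm over the tips along y. Origin: on the bore axis at the wings' underside, 145 mm above the table; z up the bore. Bore floor: z = -90 mm.
- piston: Piston, rod and thumb ring in one, steel, 140 g. Piston 27 mm across (1 mm play), 18 mm long; rod 8 mm. No seal: sinks home if let go, turns freely. Origin: centre of the lower face; z up the rod, x through the ring's hole, y in the ring's plane. Home: origin 90 mm below the barrel's; half drawn: 50 mm below. Starts home, ring in line with the wings within 15 degrees.
- ring (a point): Centre of the upright thumb ring, on the rod axis, 135.5 mm above the piston's origin (45.5 mm above the barrel's, 190 mm above the table, when home). Flat-faced ring 10 mm thick, 39 mm over the outside, 27 mm hole; lowest edge 10 mm above the cap when home. Can be pinched across its 10 mm thickness from above.
- slim_a: Slim steel syringe in another hole of the rack, cap 24 mm across, ring 27 mm outside reaching 48 mm above the rack's top plate; to be left alone. Origin: on its axis at the underside of its wings.
- slim_b: A second slim steel syringe, the same as slim_a, in the third hole; to be left alone.
- bowl: Small steel bowl 90 mm across, 50 mm high, loose on the table near the rack; to be left alone. Origin: centre of its underside.
- brush: White-handled flat cleaning brush, 200 mm long, lying loose on the table along its own x axis; to be left alone. Origin: its middle, at table height.

How it is judged:
By the outcome, as a careful person would: the job done as asked, in the order asked, and still so for the second after the job is handed in, while the arm keeps its last pose, push and grip.
It also fails if it takes over 42 s, if anything falls off the work surface, if the arm or the gripper's body presses on something with over 40 N, if the wrist force passes 120 N, or if a joint passes its speed limit or range.

## Robot

A 7-joint arm with a two-finger parallel gripper is mounted at the origin on the work surface. World frame = base frame: x ahead of the robot, y to its left, z up, the work surface at z = 0. Lengths are in m, angles in rad, forces in N, time in s.
With the tool pointing down it reaches from about 0.4 to 0.85 m from the base axis. Payload 10.4 kg.
Tool frame: the origin (TCP) lies between the finger pads; the fingertips stand tip_reach ahead of it and the grasp point (between the pads) lies 5 mm behind it (tip_reach is the distance from the TCP to the fingertips, in m); z points along the fingers, y is the line along which they close (so a half turn about z gives the same grasp; the last joint's range is limited). The gripper opens to 87 mm and grips with 3 to 60 N. Pads are 19 mm wide; open, the fingers measure 117 mm over their backs; the gripper's body (75 mm by 190 mm) begins 51 mm behind the grasp point.
Start: joints at [1.122, 0.332, -0.065, 1.46, 0.022, 1.35, -0.088], TCP at [0.258, -0.569, 0.205] pointing down, gripper open.
Joint ranges: [-2.6, 2.6], [-0.5, 2.12], [-1.47, 1.34], [0.16, 2.42], [-1.27, 4.41], [0.06, 2.06], [-2.6, 2.6]. Speed limits (rad/s): [2.22, 2.22, 2.79, 2.79, 3.14, 3.14, 3.14].

## Interface

Orientations are given as [roll, pitch, yaw] about the fixed x, y, z axes, in that order (R = Rz(yaw) Ry(pitch) Rx(roll)).
In Python, from station import state, capture, calibration, hand_in, tip_reach gives the robot as it stands.
- The arm moves only by the shell command python3 -m inch 'ROWS' [OPENING] [FORCE]. ROWS is JSON, a list that holds one entry, the list of rows, each a list of 6 numbers: the shift along the tool's x, y, z normalised to -1 to 1, where 1 is 30 cm, then the turn, a rotation vector about the tool's x, y, z normalised to -1 to 1, where 1 is 45 degrees. A call has 1 to 12 rows; each row is the pose to reach, as a shift and turn from the pose commanded when the call began, along the tool's axes at that moment; what a row does not reach only later rows make up. A row lasts 1/10 s, in which the tool goes at most 50 mm and 8.59 degrees, less where a joint would pass 70% of its speed; a pose out of reach is approached as far as the arm can. A call with a number of a shift or a turn outside -1 to 1 is refused whole. A call with a gripper value outside its range is refused whole. OPENING is the opening, from -1 (shut) to 1 (fully open), set as the call begins (- or left out, the last holds). The fingers move at their own pace and stop on an object; FORCE is the grip in N (left out, the last holds). Time passes only in rows, so rows that repeat a pose let the fingers close. It gives the time, the measured TCP pose, the force, the opening and the grip force at its end, in the units of the state.
- state(): the state, without advancing time (a new reading comes with each control period).
- capture(name): name is "scene" or "top"; returns (picture, depth): 400x640x3 uint8, red, green, blue; 400x640 float32, m along the optical axis (not along the pixel's ray), 0 where there is no reading.
- calibration(name): a dict with "intrinsics" (3x3 intrinsics, pixels), "position" and "orientation" of the camera in the world. Camera axes: x right, y up, looking along -z (the intrinsics and any distortion apply to the point x, -y, -z); pixel columns grow to the right and rows downward; lengths in m; the calibration is good to about 2 mm. A picture is of the moment at which its call begins. calibration takes no time and is no camera call.
- hand_in(): hands the job in; it is judged then, once.
The state is a dict: "clock": time; "qpos": joint angles; "qd": joint speeds; "joint_efforts": joint torques, N m; "position": TCP position; "orientation": TCP orientation; "ft_force": force on the tool from outside, world axes, zero at the start; "torque": the same for the moment, N m; "gripper_width": opening from 0.0 (shut) to 1.0 (fully open); "gripper_force": force on a finger pad.
Only numpy, scipy, OpenCV 4.12 (cv2) and the standard library are available. Lean on these libraries where they do the work, as an engineer would, in place of code of your own. Each camera call takes 0.05 s, during which the arm holds its last target. There are 200 camera calls.

## Working session

There is one attempt and no reset: what is moved stays moved. The work goes in short steps, Python scripts to look and compute and a shell command to move; the robot and the scene stay as the last step left them, time stands still between calls to the robot, and variables do not carry over. Pictures are saved under pics/ and viewed, at most 10 in all, crops included, and the job is handed in when it is done.

```bash
mkdir -p pics; ls
python3 - <<'E'
from station import *
import cv2,numpy as np
print(state(), tip_reach)
for n in("scene","top"):
    p,d=capture(n); cv2.imwrite(f"pics/{n}0.png",p[:,:,::-1]); np.save(f"pics/{n}0.npy",d); print(n,calibration(n))
E
```

```text
pics
{'clock': 0.0, 'qpos': array([ 1.122411  ,  0.33289036, -0.06471099,  1.46095348,  0.02160905,
        1.34990676, -0.08851308]), 'qd': array([-0.00082867,  0.00137032,  0.00096068, -0.00146499, -0.00265571,
        0.00158823, -0.00080833]), 'joint_efforts': array([ 3.56742803e-04, -6.23254180e+01,  2.49537081e-02, -3.89900243e+01,
       -6.12495071e-02,  3.96339130e-02,  1.90269106e-04]), 'position': array([ 0.25796921, -0.56881401,  0.20453664]), 'orientation': array([-3.14013253e+00,  7.35369230e-05,  4.25805923e-01]), 'ft_force': array([6.94389753e-04, 7.77557645e-01, 2.07224516e-01]), 'torque': array([ 0.02384811, -0.00983709, -0.02089013]), 'gripper_force': 0.0, 'gripper_width': 1.0014990995021191} 0.014
scene {'intrinsics': array([[422.75698912,   0.        , 323.63272846],
       [  0.        , 422.75698912, 198.46508721],
       [  0.        ,   0.        ,   1.        ]]), 'position': array([ 1.10840427, -0.34716546,  0.89376364]), 'orientation': array([0.75826087, 0.00916559, 1.04320134])}
top {'intrinsics': array([[362.49367573,   0.        , 316.72574415],
       [  0.        , 362.49367573, 201.11558816],
       [  0.        ,   0.        ,   1.        ]]), 'position': array([ 0.34356675, -0.0235802 ,  1.25641367]), 'orientation': array([ 0.1348744 ,  0.01566752, -1.59495569])}
```

View pics/scene0.png

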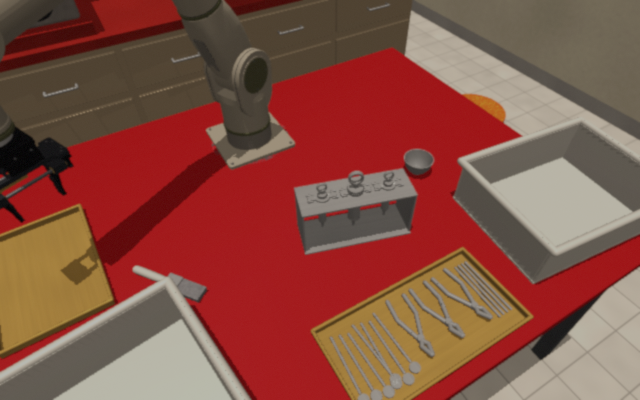

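View pics/top0.png

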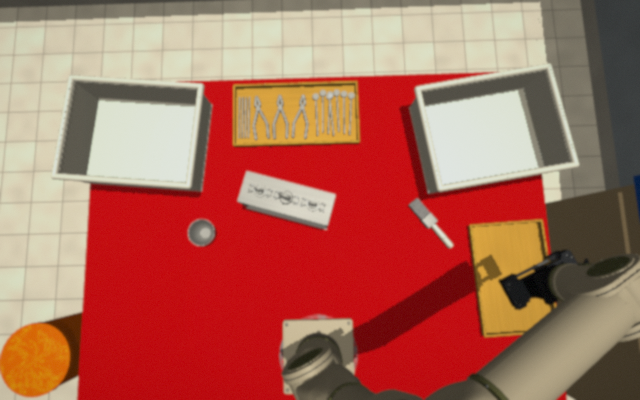

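The rack is at about (355,205) in the scene view and (287,198) in the top view. The large ring is in the middle hole, near (356,178) in the scene view. The bowl is at top (201,232) and the brush at top (430,222), both clear of the rack. Next I fit the plate and the ring from the depth of both views.

```bash
cat > h.py <<'E'
from station import *
import numpy as np,cv2
from scipy.spatial.transform import Rotation as R
def cam(n):
    c=calibration(n); return c["intrinsics"],np.array(c["position"]),R.from_euler("xyz",c["orientation"]).as_matrix()
def cloud(n,d):
    K,p,M=cam(n); v,u=np.mgrid[:400,:640]
    return np.stack([(u-K[0,2])/K[0,0]*d,-(v-K[1,2])/K[1,1]*d,-d],-1)@M.T+p
def proj(n,X):
    K,p,M=cam(n); c=(np.atleast_2d(X)-p)@M
    return np.stack([K[0,0]*c[:,0]/-c[:,2]+K[0,2],-K[1,1]*c[:,1]/-c[:,2]+K[1,2]],-1)
E
python3 - <<'E'
from h import *
for n,(u0,u1,v0,v1) in dict(scene=(290,420,160,255),top=(225,345,160,235)).items():
    d=np.load(f"pics/{n}0.npy"); P=cloud(n,d)[v0:v1,u0:u1].reshape(-1,3); P=P[np.isfinite(P).all(1)]
    print(n,"hist",np.histogram(P[:,2],bins=np.arange(-.02,.23,.01)))
    q=P[(P[:,2]>.138)&(P[:,2]<.15)]
    print("plate",cv2.minAreaRect(q[:,:2].astype(np.float32)*1000),np.median(q[:,2]))
    q=P[P[:,2]>.175]; print("ring",len(q),q.mean(0),q.max(0),q.min(0)); print(np.round(q*1000)[:60].tolist())
for n,c in dict(scene=(285,160,425,225),top=(230,160,345,235)).items():
    im=cv2.imread(f"pics/{n}0.png")[c[1]:c[3],c[0]:c[2]]
    cv2.imwrite(f"pics/{n}c.png",cv2.resize(im,None,fx=5.5,fy=5.5,interpolation=cv2.INTER_CUBIC))
E
```

```text
scene hist (array([   0, 3937, 3734,  113,   90,  104,   97,  107,  117,  122,  109,
         67,   39,   30,   34,   95, 2913,  284,   66,   80,   67,   34,
         53,    1]), array([-0.02, -0.01,  0.  ,  0.01,  0.02,  0.03,  0.04,  0.05,  0.06,
        0.07,  0.08,  0.09,  0.1 ,  0.11,  0.12,  0.13,  0.14,  0.15,
        0.16,  0.17,  0.18,  0.19,  0.2 ,  0.21,  0.22]))
plate ((508.68609619140625, 84.01229095458984), (291.0923767089844, 104.720947265625), 73.88042449951172) 0.1437497715073
ring 256 [ 0.64262136 -0.01354339  0.34708415] [1.10840427 0.17732093 0.89376364] [ 0.4773879  -0.34716546  0.17504048]
[[1108.0, -347.0, 894.0], [1108.0, -347.0, 894.0], [1108.0, -347.0, 894.0], [1108.0, -347.0, 894.0], [1108.0, -347.0, 894.0], [1108.0, -347.0, 894.0], [1108.0, -347.0, 894.0], [1108.0, -347.0, 894.0], [1108.0, -347.0, 894.0], [502.0, 83.0, 207.0], [504.0, 84.0, 208.0], [506.0, 86.0, 208.0], [507.0, 88.0, 208.0], [508.0, 90.0, 208.0], [507.0, 94.0, 206.0], [530.0, 161.0, 191.0], [529.0, 165.0, 189.0], [530.0, 167.0, 189.0], [534.0, 166.0, 193.0], [533.0, 171.0, 189.0], [535.0, 
[... 2186 characters left out ...]
, [530.0, 161.0, 190.0], [529.0, 157.0, 195.0], [531.0, 156.0, 183.0], [344.0, -24.0, 1256.0], [526.0, 161.0, 192.0], [527.0, 159.0, 185.0], [527.0, 156.0, 189.0], [528.0, 154.0, 180.0], [526.0, 157.0, 178.0], [518.0, 100.0, 199.0], [517.0, 97.0, 201.0], [517.0, 94.0, 203.0], [515.0, 101.0, 199.0], [514.0, 97.0, 204.0], [513.0, 94.0, 206.0], [513.0, 90.0, 209.0], [513.0, 88.0, 208.0], [344.0, -24.0, 1256.0], [512.0, 104.0, 196.0], [511.0, 100.0, 203.0], [510.0, 96.0, 209.0], [510.0, 93.0, 210.0], [510.0, 91.0, 209.0], [509.0, 87.0, 213.0], [510.0, 85.0, 208.0], [509.0, 82.0, 210.0], [510.0, 79.0, 208.0], [509.0, 101.0, 197.0], [507.0, 97.0, 207.0], [507.0, 94.0, 209.0], [506.0, 90.0, 212.0]]
```

View pics/scenec.png

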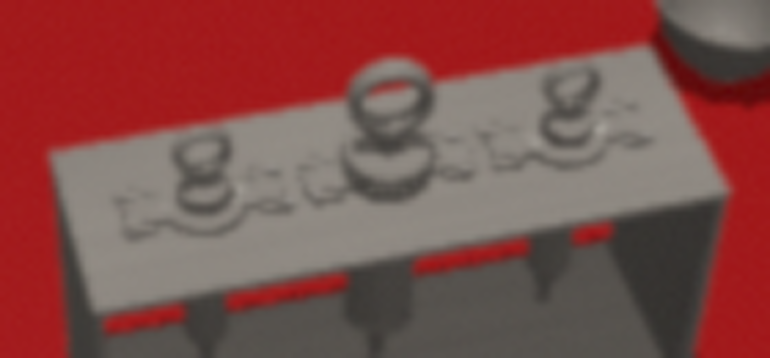

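View pics/topc.png

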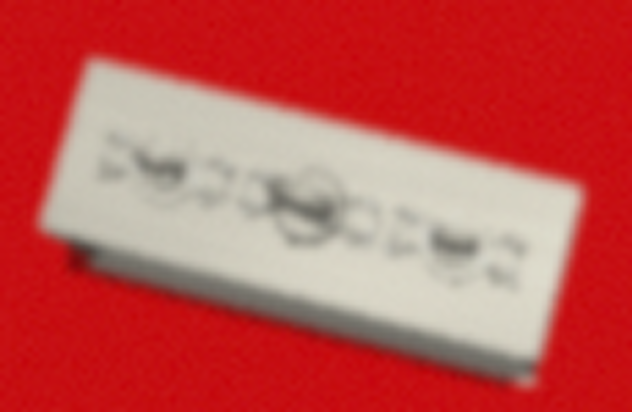

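The crops show the large ring in the middle hole, at scene (356,178), with its plane close to the wing line. The plate centre is (508, 85) mm with its long axis at 73.7°, and the two views agree. Next is the ring's own yaw and centre.

Run:
```python
from h import *
from scipy.optimize import least_squares
Q=[]
for n in("scene","top"):
    p,d0=None,np.load(f"pics/{n}0.npy"); ds=[d0]
    for i in range(6): ds.append(capture(n)[1])
    for d in ds:
        P=cloud(n,d).reshape(-1,3)[(d>0).ravel()]
        q=P[(np.hypot(P[:,0]-.508,P[:,1]-.085)<.03)&(P[:,2]>.174)]*1000; 
        Q.append((n,q))
    P=np.vstack([q for m,q in Q if m==n]); print(n,len(P),np.percentile(P[:,2],[50,90,98]))
    for lo in(174,190,198):
        q=P[P[:,2]>lo][:,:2]; c=q.mean(0); w,v=np.linalg.eigh(np.cov((q-c).T)); print(lo,c,np.degrees(np.arctan2(v[1,1],v[0,1]))%180,w**.5)
# solid-ring fit: distance to surface of flat ring (ri13.5 ro19.5 half 5)
P=np.vstack([np.vstack([q for m,q in Q if m==n]) for n in("scene","top")])
def f(x,P=P):
    c=x[:3];a=x[3];t=np.array([np.cos(a),np.sin(a),0]);nn=np.array([-t[1],t[0],0])
    D=P-c; r=np.hypot(D@t,D[:,2])-16.5; h=np.stack([abs(r)-3,abs(D@nn)-5],-1)
    return np.linalg.norm(np.maximum(h,0),axis=1)+np.minimum(h.max(1),0)
for n in("scene","top","both"):
    S=P if n=="both" else np.vstack([q for m,q in Q if m==n])
    for a0 in(60,75,90):
        s=least_squares(f,[508,85,190,np.radians(a0)],loss="soft_l1",f_scale=1.5,args=(S,)); print(n,a0,s.x[:3],np.degrees(s.x[3]),s.cost)
# reachability / current yaw
print(state()["orientation"],state()["clock"])
```

```text
scene 927 [195.09320976 207.24062678 208.89071205]
174 [509.71558806  82.66193081] 66.20875051671334 [ 3.29169031 11.23115797]
190 [509.04249014  81.55148119] 64.94920935932282 [ 3.35256241 11.2619078 ]
198 [508.9389125   82.10619884] 65.18134606214903 [3.34614198 9.41832624]
top 379 [204.7943177  210.32172626 212.20184456]
174 [506.43924471  85.10364808] 67.35584657944761 [ 3.10357527 10.87675145]
190 [506.74840134  84.270148  ] 66.33372086574097 [ 3.00091641 11.23409548]
198 [506.94330331  84.6432339 ] 65.20914757714779 [2.91984173 9.96217563]
scene 60 [508.11853218  84.08891328 188.95998762] 66.63910414156315 429.99956084241705
scene 75 [508.12690253  84.08826656 188.96013482] 66.64916996995649 429.99752492035407
scene 90 [508.12690193  84.08826667 188.96013514] 66.64916973761493 429.99752492087885
top 60 [507.9007728   85.44736161 191.01667678] 66.38681236042419 203.23237202692076
top 75 [507.90077387  85.44736123 191.01667713] 66.38683150784121 203.23237202714483
top 90 [507.90077363  85.44736145 191.01667705] 66.38681300263254 203.23237202688915
both 60 [508.0764656   84.56162697 189.78422503] 66.26237622664144 767.1034285482198
both 75 [508.08635629  84.58316044 189.79756699] 66.377387869542 767.1483732872503
both 90 [508.08635841  84.58316405 189.79756872] 66.37739429648943 767.1483732886363
[ 3.14148831e+00 -2.59883489e-06  4.25851132e-01] 0.7
```

Ring centre is about (508, 84.7, 190) mm and its plane is at 66.4°, about 7° off the wings. Both agree between the views and with the text. I'll use tool yaw 66.4°, then turn to 156.4° and back.

```bash
cat >> h.py <<'E'
def delta(pos,yaw):
    s=state(); A=R.from_euler("xyz",s["orientation"]); B=R.from_euler("xyz",[np.pi,0,np.radians(yaw)])
    print(np.round(A.inv().apply(np.array(pos)-s["position"])/.3,4),np.round((A.inv()*B).as_rotvec()/(np.pi/4),4))
def st():
    s=state(); print({k:np.round(s[k],4).tolist() for k in("clock","qpos","position","orientation","ft_force","torque","gripper_width","gripper_force")})
E
python3 -c "
from h import *
delta([.383,-.242,.30],40)"
```

```text
[ 0.8294 -0.8214 -0.3154] [ 1.000e-04  0.000e+00 -3.467e-01]
```

```bash
python3 -m inch '[[[0.1,-0.1,-0.2,0,0,0],[0.83,-0.82,-0.315,0,0,-0.35],[0.83,-0.82,-0.315,0,0,-0.35],[0.83,-0.82,-0.315,0,0,-0.35],[0.83,-0.82,-0.315,0,0,-0.35],[0.83,-0.82,-0.315,0,0,-0.35],[0.83,-0.82,-0.315,0,0,-0.35],[0.83,-0.82,-0.315,0,0,-0.35],[0.83,-0.82,-0.315,0,0,-0.35],[0.83,-0.82,-0.315,0,0,-0.35],[0.83,-0.82,-0.315,0,0,-0.35],[0.83,-0.82,-0.315,0,0,-0.35]]]'; python3 -c "
from h import *
st(); delta([.508,.0847,.30],66.4)"
```

```text
clock: 1.9
position: [0.3827, -0.2434, 0.2995]
orientation: [-3.141, 0.0, 0.699]
ft_force: [-0.0, 1.3, -1.3]
gripper_width: 0.998
gripper_force: 0.0
{'clock': 1.9, 'qpos': [0.8458, -0.0678, -0.3563, 1.7115, -0.0238, 1.4943, -0.3802], 'position': [0.3827, -0.2434, 0.2995], 'orientation': [-3.141, 0.0001, 0.6986], 'ft_force': [-0.0348, 1.3176, -1.2724], 'torque': [0.0034, 0.0052, 0.0333], 'gripper_width': 0.9982, 'gripper_force': 0.0}
[ 1.0231 -0.5689 -0.0014] [-0.0008 -0.     -0.586 ]
```

```bash
python3 -m inch '[[[0.98,-0.55,0,0,0,-0.586],[0.98,-0.55,0,0,0,-0.586],[0.98,-0.55,0,0,0,-0.586],[0.98,-0.55,0,0,0,-0.586],[0.98,-0.55,0,0,0,-0.586],[0.98,-0.55,0,0,0,-0.586],[0.98,-0.55,0,0,0,-0.586],[0.98,-0.55,0,0,0,-0.586],[0.98,-0.55,0,0,0,-0.586],[0.98,-0.55,0,0,0,-0.586],[0.98,-0.55,0,0,0,-0.586],[0.98,-0.55,0,0,0,-0.586]]]'; python3 -c "
from h import *
st(); delta([.508,.0847,.24],66.4)"
```

```text
clock: 3.1
position: [0.5017, 0.0722, 0.2999]
orientation: [3.141, 0.0, 1.159]
ft_force: [0.3, -0.0, -0.2]
gripper_width: 0.999
gripper_force: 0.0
{'clock': 3.1, 'qpos': [0.4689, 0.0865, -0.7407, 1.578, 0.059, 1.4997, -0.686], 'position': [0.5017, 0.0722, 0.2999], 'orientation': [3.1412, 0.0004, 1.1589], 'ft_force': [0.3152, -0.047, -0.1908], 'torque': [0.0196, -0.0402, -0.0044], 'gripper_width': 0.9994, 'gripper_force': 0.0}
[0.0467 0.0026 0.1996] [0.0005 0.0005 0.0001]
```

```bash
python3 -m inch '[[[0.047,0.0025,0,0,0,0],[0.047,0.0025,0,0,0,0],[0.047,0.0025,0.1,0,0,0],[0.047,0.0025,0.2,0,0,0],[0.047,0.0025,0.28,0,0,0],[0.047,0.0025,0.34,0,0,0],[0.047,0.0025,0.377,0,0,0],[0.047,0.0025,0.377,0,0,0],[0.047,0.0025,0.377,0,0,0]]]' -0.4
python3 - <<'E'
from h import *
st()
p,d=capture("scene"); im=cv2.resize(p[130:230,290:420,::-1],None,fx=5.5,fy=5.5,interpolation=cv2.INTER_CUBIC); cv2.imwrite("pics/a.png",im)
E
```

```text
clock: 4.0
position: [0.5083, 0.0858, 0.1875]
orientation: [3.141, -0.0, 1.161]
ft_force: [-0.6, 0.3, -0.8]
gripper_width: 0.32
gripper_force: 0.0
{'clock': 4.0, 'qpos': [0.4334, 0.1695, -0.7534, 1.7406, 0.1211, 1.278, -0.758], 'position': [0.5083, 0.0858, 0.1875], 'orientation': [3.1408, -0.0003, 1.1607], 'ft_force': [-0.5757, 0.3072, -0.7576], 'torque': [-0.0307, -0.078, -0.0103], 'gripper_width': 0.3198, 'gripper_force': 0.0}
```

View pics/a.png

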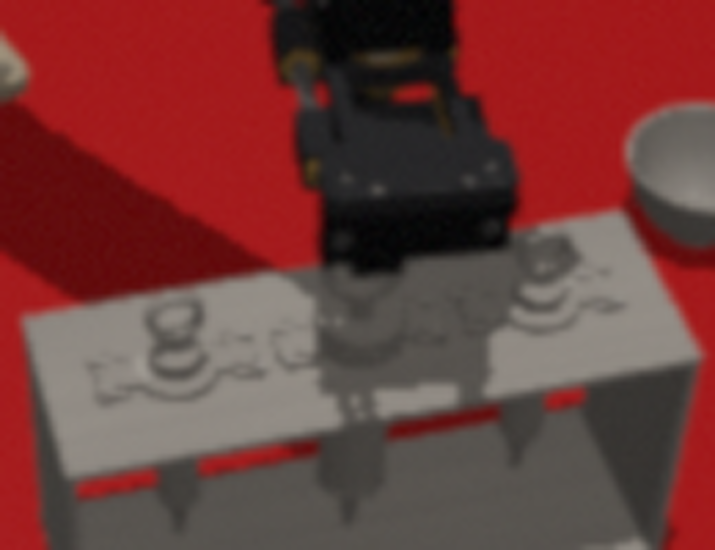

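The fingers straddle the large ring (finger at about (385,265) in the crop, ring near (365,290)), and the gripper is well clear of the slim syringes. Closing softly.

```bash
python3 -m inch '[[[0,0,0,0,0,0],[0,0,0,0,0,0],[0,0,0,0,0,0],[0,0,0,0,0,0],[0,0,0,0,0,0],[0,0,0,0,0,0],[0,0,0,0,0,0]]]' -1 8; python3 -c "
from h import *
st()"
```

```text
clock: 4.75
position: [0.5082, 0.0861, 0.1871]
orientation: [3.141, -0.0, 1.161]
ft_force: [-0.3, -0.4, 5.0]
gripper_width: 0.114
gripper_force: 8.0
{'clock': 4.75, 'qpos': [0.433, 0.1699, -0.7537, 1.7412, 0.1214, 1.2773, -0.7585], 'position': [0.5082, 0.0861, 0.1871], 'orientation': [3.1409, -0.0003, 1.1609], 'ft_force': [-0.2996, -0.3787, 4.9814], 'torque': [-0.0411, -0.0182, -0.0033], 'gripper_width': 0.1141, 'gripper_force': 7.9996}
```

```bash
python3 -m inch '[[[0,0,0,0,0,-0.1],[0,0,0,0,0,-0.2],[0,0,0,0,0,-0.3],[0,0,0,0,0,-0.4],[0,0,0,0,0,-0.5],[0,0,0,0,0,-0.6],[0,0,0,0,0,-0.6],[0,0,0,0,0,-0.6]]]' -1 12; python3 -c "
from h import *
st()"
```

```text
clock: 5.55
position: [0.5083, 0.086, 0.1871]
orientation: [3.141, 0.0, 1.632]
ft_force: [-0.6, -0.3, 5.3]
gripper_width: 0.112
gripper_force: 12.0
{'clock': 5.55, 'qpos': [0.4735, 0.178, -0.8002, 1.7394, 0.1333, 1.2793, -0.2957], 'position': [0.5083, 0.086, 0.1871], 'orientation': [3.1409, 0.0001, 1.6323], 'ft_force': [-0.6402, -0.2895, 5.2586], 'torque': [-0.0703, 0.0168, -0.0063], 'gripper_width': 0.1115, 'gripper_force': 12.0024}
```

Lateral forces stay near zero, so I'll continue to just past 90° total.

```bash
python3 -m inch '[[[0,0,0,0,0,-0.12],[0,0,0,0,0,-0.24],[0,0,0,0,0,-0.36],[0,0,0,0,0,-0.48],[0,0,0,0,0,-0.6],[0,0,0,0,0,-0.72],[0,0,0,0,0,-0.8],[0,0,0,0,0,-0.8],[0,0,0,0,0,-0.8]]]'; python3 -c "
from h import *
st()"
```

```text
clock: 6.45
position: [0.5081, 0.086, 0.1871]
orientation: [3.141, 0.0, 2.26]
ft_force: [-1.2, -0.7, 6.3]
gripper_width: 0.11
gripper_force: 12.0
{'clock': 6.45, 'qpos': [0.5312, 0.1912, -0.8679, 1.7371, 0.1521, 1.2829, 0.3187], 'position': [0.5081, 0.086, 0.1871], 'orientation': [3.1415, 0.0004, 2.2605], 'ft_force': [-1.1749, -0.6579, 6.2706], 'torque': [-0.0866, 0.2721, 0.0037], 'gripper_width': 0.1105, 'gripper_force': 12.0304}
```

```bash
python3 -m inch '[[[0,0,0,0,0,-0.12],[0,0,0,0,0,-0.24],[0,0,0,0,0,-0.36],[0,0,0,0,0,-0.48],[0,0,0,0,0,-0.6],[0,0,0,0,0,-0.63],[0,0,0,0,0,-0.63],[0,0,0,0,0,-0.63]]]'
python3 - <<'E'
from h import *
st()
p,d=capture("scene"); im=cv2.resize(p[130:230,290:420,::-1],None,fx=5.5,fy=5.5,interpolation=cv2.INTER_CUBIC); cv2.imwrite("pics/b.png",im)
E
```

```text
clock: 7.25
position: [0.5079, 0.0857, 0.1871]
orientation: [-3.141, 0.0, 2.755]
ft_force: [-2.9, -1.8, 7.7]
gripper_width: 0.112
gripper_force: 12.0
{'clock': 7.25, 'qpos': [0.5804, 0.2042, -0.9266, 1.7353, 0.1703, 1.2868, 0.7999], 'position': [0.5079, 0.0857, 0.1871], 'orientation': [-3.141, 0.0001, 2.755], 'ft_force': [-2.9219, -1.809, 7.7308], 'torque': [-0.2121, 0.5519, -0.0543], 'gripper_width': 0.1121, 'gripper_force': 12.0329}
```

View pics/b.png

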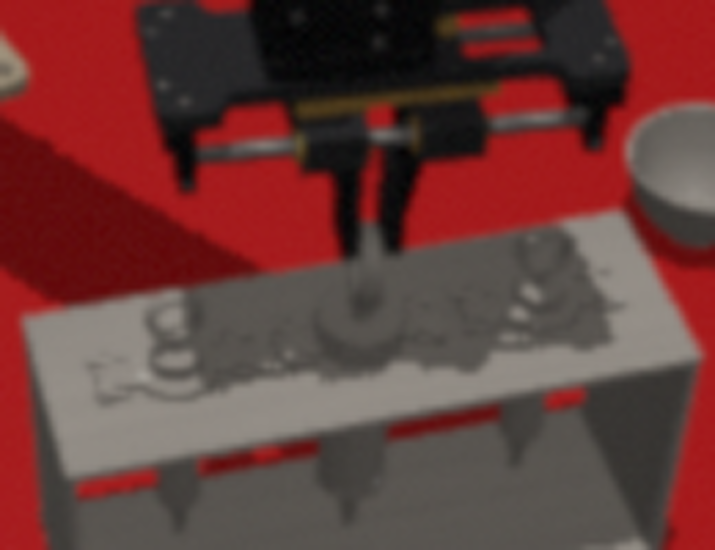

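The ring, at about (372,270) in the crop, has turned with the fingers and is edge-on. The yaw change is 91° with the piston home and the barrel seated. Turning back.

```bash
python3 -m inch '[[[0,0,0,0,0,0.12],[0,0,0,0,0,0.24],[0,0,0,0,0,0.36],[0,0,0,0,0,0.48],[0,0,0,0,0,0.6],[0,0,0,0,0,0.72],[0,0,0,0,0,0.84],[0,0,0,0,0,0.96],[0,0,0,0,0,1.0],[0,0,0,0,0,1.0]]]'; python3 -m inch '[[[0,0,0,0,0,0.12],[0,0,0,0,0,0.24],[0,0,0,0,0,0.36],[0,0,0,0,0,0.48],[0,0,0,0,0,0.6],[0,0,0,0,0,0.72],[0,0,0,0,0,0.84],[0,0,0,0,0,0.96],[0,0,0,0,0,1.0],[0,0,0,0,0,1.0],[0,0,0,0,0,1.0]]]'; python3 -c "
from h import *
st()"
```

```text
clock: 8.3
position: [0.5082, 0.0862, 0.1871]
orientation: [3.141, 0.0, 1.969]
ft_force: [-0.1, 0.6, 5.6]
gripper_width: 0.111
gripper_force: 12.0
clock: 9.4
position: [0.5083, 0.0861, 0.1871]
orientation: [3.141, -0.0, 1.186]
ft_force: [-0.1, 0.5, 5.6]
gripper_width: 0.109
gripper_force: 12.0
{'clock': 9.4, 'qpos': [0.4329, 0.1699, -0.7535, 1.7412, 0.1215, 1.2772, -0.7337], 'position': [0.5083, 0.0861, 0.1871], 'orientation': [3.1408, -0.0003, 1.1857], 'ft_force': [-0.0777, 0.5426, 5.6162], 'torque': [0.012, -0.1009, -0.0455], 'gripper_width': 0.1089, 'gripper_force': 12.0026}
```

```bash
python3 -m inch '[[[0,0,0,0,0,0.03],[0,0,0,0,0,0.03],[0,0,0,0,0,0.03],[0,0,0,0,0,0.03]]]' -1 25; python3 -m inch '[[[0,0,-0.008,0,0,0],[0,0,-0.016,0,0,0],[0,0,-0.024,0,0,0],[0,0,-0.032,0,0,0],[0,0,-0.04,0,0,0],[0,0,-0.04,0,0,0],[0,0,-0.04,0,0,0]]]'; python3 -c "
from h import *
st()"
```

```text
clock: 9.8
position: [0.5083, 0.0861, 0.1871]
orientation: [3.141, -0.0, 1.162]
ft_force: [-1.1, -0.5, 5.4]
gripper_width: 0.11
gripper_force: 25.0
clock: 10.5
position: [0.508, 0.086, 0.1987]
orientation: [3.141, 0.0, 1.161]
ft_force: [0.6, -0.1, -2.2]
gripper_width: 0.111
gripper_force: 25.0
{'clock': 10.5, 'qpos': [0.4336, 0.1602, -0.7518, 1.7249, 0.1134, 1.3008, -0.7519], 'position': [0.508, 0.086, 0.1987], 'orientation': [3.1414, 0.0001, 1.161], 'ft_force': [0.5852, -0.1231, -2.1773], 'torque': [-0.0135, -0.1265, 0.0047], 'gripper_width': 0.1111, 'gripper_force': 24.9993}
```

The load is about 2 N, which is the piston alone (with the barrel it would be about 3.7 N). Lateral force is negligible. Continuing to 227.1 mm.

```bash
python3 -m inch '[[[0,0,-0.01,0,0,0],[0,0,-0.02,0,0,0],[0,0,-0.03,0,0,0],[0,0,-0.04,0,0,0],[0,0,-0.05,0,0,0],[0,0,-0.06,0,0,0],[0,0,-0.07,0,0,0],[0,0,-0.08,0,0,0],[0,0,-0.09,0,0,0],[0,0,-0.0947,0,0,0],[0,0,-0.0947,0,0,0],[0,0,-0.0947,0,0,0]]]'
python3 - <<'E'
from h import *
st()
for n in("scene","top"):
    P=[]
    for i in range(5):
        p,d=capture(n); C=cloud(n,d); P.append(C[(d>0)&(np.hypot(C[...,0]-.508,C[...,1]-.086)<.019)])
    P=np.vstack(P)[:,2]*1000; print(n,np.histogram(P,bins=np.arange(140,256,6)))
    if n=="scene": im=cv2.resize(p[110:230,290:420,::-1],None,fx=5,fy=5,interpolation=cv2.INTER_CUBIC); cv2.imwrite("pics/c.png",im)
E
```

```text
clock: 11.7
position: [0.508, 0.086, 0.2271]
orientation: [-3.142, 0.0, 1.161]
ft_force: [-0.2, -0.3, -1.5]
gripper_width: 0.106
gripper_force: 25.0
{'clock': 11.7, 'qpos': [0.4385, 0.1407, -0.7523, 1.6826, 0.0983, 1.3571, -0.7397], 'position': [0.508, 0.086, 0.2271], 'orientation': [-3.1416, 0.0001, 1.1609], 'ft_force': [-0.1658, -0.3416, -1.5397], 'torque': [-0.0333, -0.0533, -0.0189], 'gripper_width': 0.1056, 'gripper_force': 24.9995}
scene (array([  4,  19,  99, 467,  31,  23,  26,  30,  37,  36,  22,  50, 168,
        92,  49,  33,  19,  42,   0]), array([140, 146, 152, 158, 164, 170, 176, 182, 188, 194, 200, 206, 212,
       218, 224, 230, 236, 242, 248, 254]))
top (array([0, 0, 0, 0, 0, 0, 0, 0, 0, 0, 0, 0, 0, 0, 0, 0, 0, 0, 0]), array([140, 146, 152, 158, 164, 170, 176, 182, 188, 194, 200, 206, 212,
       218, 224, 230, 236, 242, 248, 254]))
```

View pics/c.png

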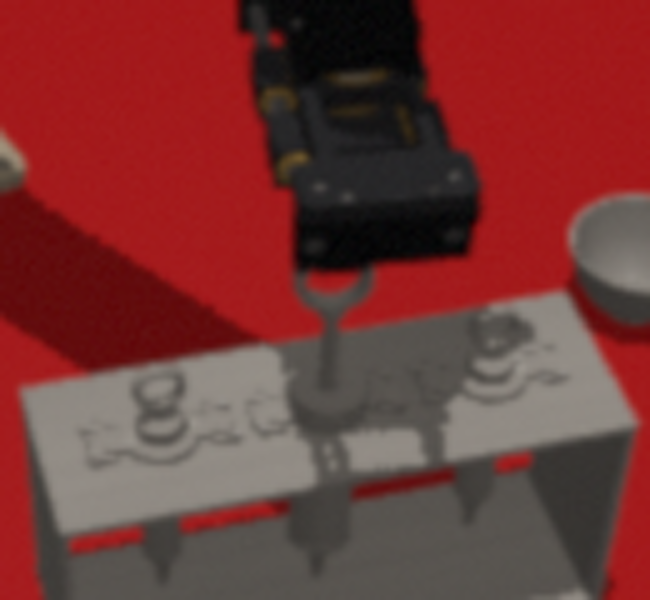

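The cap is still at 161 mm, so the barrel is seated (cap at (325,395)). The ring, at (333,285), is raised with its lower edge at about 210 mm. That matches a 40 mm draw, held steady with a 1.5 N load.

```bash
python3 -c "
from station import *
print(hand_in())"
```

```text
the job is handed in; nothing more can be done
None
```

I turned the thumb ring a quarter turn (91°) and back with the piston home, then drew the piston straight up 40 mm, and the arm is holding it there with the barrel still seated; the job was handed in at about 12 s, with no verdict returned.

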